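# Load a cuvette strip into the analyser's finned heating block

## Task

Take the comb-shaped cuvette strip out of its compartment of the sloping partitioned carton and load it into the empty front bank of the analyser's heating block: slide its five cells down between the fins, keeping hold of it until its bar rests fully home on the fin tops, then let go and leave it standing there. Do not force it, and leave the strip already loaded behind, the other contents of the carton and the things on the bench where they are.

Things in the scene. Friction and masses are not known exactly. Their poses are not given: they have to be found in the camera images.
- strip_tab (a point): Centre of the upright white tab on top of the strip to load; pinch it here, across its thickness. Tab 30 mm long (y), 14 mm thick (x), 34 mm high (z). Underside of the bar 23 mm below this point, cell bottoms 55 mm below. x through the thickness, y along the bar, z up the strip. In the carton z leans with it, 30 degrees from vertical, give or take a few. Same when turned half round about z.
- strip: The whole strip: white bar 94 x 14 mm, 6 mm high, with the tab on top and five flat pale translucent cells hanging below like a comb's teeth: pitch 18 mm along y, each 8 mm wide (y), 14 mm thick (x), 32 mm long, round-bottomed. Rigid plastic, 36 to 63 g. Origin: centre of its foot, 55 mm below the tab's centre. It stands in any one of the carton's three compartments.
- carton: Fixed cardboard carton on a sloping stand, mouth leaning 30 degrees to its -x side (to the robot). Origin on the bench, x and y level. Things draw out along (-0.5, 0, 0.866) in this frame. Three compartments, centres y = -108, 0, 108 mm, each 104 mm long (y), 80 mm wide across the slope, 95 mm deep; walls and dividers 4 mm, all equally high. Rim: near edge x -68, z 100 mm; far edge x 9, z 144 mm.
- carton_slot (a point): Floor of the carton's middle compartment, at the centre (x 18, z 39 mm in the carton's frame; axes as the carton's). Pads 28 mm high on both sides leave a 17 mm wide slot along y in all compartments, in which the strip stands on the floor. The tab's top is then 23 mm below the rim, the tab's centre 55 mm up the slope from the floor, with about 31 mm free on either side of the tab.
- front_bank (a point): Empty front bank of the aluminium heating block: centre of its row of fins, level with the fin tops (124 mm over the bench). x away from the keypad, y along the row, z up. Six fins at y = -45, -27, -9, 9, 27, 45 mm, 6 mm thick, round-topped, 30 mm deep (x), 34 mm high; gaps 12 mm. Home, the bar lies along y on the fin tops, the tab's centre 23 mm straight above this point.
- analyser: Fixed mint-coloured analyser, 270 (x) x 250 mm (y), deck 84 mm high, lower keypad on its -x side to x = -215 mm. Origin on the bench under the block; front bank at x = -35, rear bank at x = 35 mm. In each bank rails 10 mm high on the floor, front and back, stand 24 mm apart. Round green see-through lid open on the +y side: y 115 mm at deck height to 250 mm, 325 mm high.
- loaded_strip_tab (a point): Centre of the tab of a like strip already home in the rear bank, 70 mm behind the front bank. Loose; must stay.
- flask: Flat white reagent flask with a black cap, 14 x 52 x 67 mm, in another compartment of the carton; origin at the centre of its underside. Must stay.
- filter_frame: Grey frame with an amber window, 14 x 70 x 58 mm, in another compartment of the carton; origin at the centre of its underside. Must stay.
- tube_rack: White rack of capped blood tubes, 62 x 200 mm, 107 mm high, at the far side of the bench; origin under its centre.
- wash_bottle: White bottle, 60 mm across, 150 mm high; origin under its centre.
- bead_jar: Amber jar, 60 mm across, 75 mm high; origin under its centre.
- beaker: Glass beaker, 72 mm across, 90 mm high; origin under its centre.
- timer: Flat white timer, 58 x 75 x 18 mm, lying between the robot and the middle of the work; origin under its centre.
- marker: Marker pen, 135 mm long, 11 mm thick, lying on the bench; origin under its middle.
Things that resemble listed ones, but are neither listed nor needed, are in the scene too. What is shaped like the strip but green, pink or turquoise is not meant.

How it is judged:
By the outcome, as a careful person would: the job done as asked, in the order asked, and still so for the second after the job is handed in, with the robot touching nothing.
It also fails if it takes over 38 s, if anything falls off the work surface, if the arm or the gripper's body presses on something with over 40 N, if the wrist force passes 120 N, or if a joint passes its speed limit or range.

## Robot

A 6-joint arm with a two-finger parallel gripper is mounted at the origin on the work surface. World frame = base frame: x ahead of the robot, y to its left, z up, the work surface at z = 0. Lengths are in m, angles in rad, forces in N, time in s.
With the tool pointing down it reaches from about 0.3 to 0.775 m from the base axis. Payload 14.6 kg.
Tool frame: the origin (TCP) lies at the centre of the arm's flange, where the gripper is bolted on; the fingertips stand 199 mm ahead of it and the grasp point (between the pads) lies 180 mm ahead of it; z points along the fingers, y is the line along which they close (so a half turn about z gives the same grasp; the last joint's range is limited). The gripper opens to 94 mm and grips with 3 to 60 N. Pads are 16 mm wide; open, the fingers measure 119 mm over their backs; the gripper's body (75 mm by 177 mm) begins 78 mm behind the grasp point.
Start: joints at [1.059, 0.3, 1.521, -0, 1.321, -0.067], TCP at [0.237, 0.496, 0.405] pointing down, gripper open.
Joint ranges: [-3.03, 3.03], [-0.79, 2.21], [0.23, 2.52], [-1.04, 4.18], [0, 3.07], [-2.55, 2.55]. Speed limits (rad/s): [2.22, 2.22, 2.57, 3.14, 3.14, 3.14].

## Interface

Orientations are given as [roll, pitch, yaw] about the fixed x, y, z axes, in that order (R = Rz(yaw) Ry(pitch) Rx(roll)).
In Python, from station import ctrl gives the robot as it stands. The module is installed in compiled form; this text tells all that it offers.
- The arm moves only by the tool servo_tool, never from a script. Its argument "motion" is a list of rows, each a list of 5 numbers: the closure, from 0 (fully open) to 1 (shut), then the shift along the world's x, y, z in cm, then the turn about the world's z in degrees. A call has 1 to 20 rows; each row is the pose to reach, as a shift and turn from the pose commanded when the call began; what a row does not reach only later rows make up. A row lasts 1/8 s, in which the tool goes at most 62.5 mm and 10.7 degrees, less where a joint would pass 70% of its speed; a pose out of reach is approached as far as the arm can. A call with a gripper value outside its range is refused whole. The fingers move at their own pace and stop on an object; "squeeze" is the grip in N (left out, the last holds). Time passes only in rows, so rows that repeat a pose let the fingers close. It gives the time, the measured TCP pose, the force, the opening and the grip force at its end, in the units of the state.
- ctrl.get_obs(): the state, without advancing time (a new reading comes with each control period).
- ctrl.camera(name): name is "side" or "top" or "wrist"; returns a dict with "image" (384x512x3 uint8, red, green, blue), "fx", "fy", "cx", "cy" (pixels), "camera_from_world" (4x4, takes a point from world to camera coordinates); the wrist camera has in their place "hand_eye" (4x4, takes a point from camera to tool coordinates, whose origin is the TCP and whose axes are the flange's). Camera axes: x right, y up, looking along -z (the intrinsics and any distortion apply to the point x, -y, -z); pixel columns grow to the right and rows downward; lengths in m; the calibration is good to about 2 mm. A picture is of the moment at which its call begins: read the wrist's pose just before it. There is no depth.
- ctrl.hand_in(): hands the job in; it is judged then, once.
The state is a dict: "time_s": time; "qpos": joint angles; "joint_vel": joint speeds; "tau": joint torques, N m; "ee_pos": TCP position; "eef_rot": TCP orientation; "force": force on the tool from outside, world axes, zero at the start; "moment": the same for the moment, N m; "grip_width": finger opening in m; "grip_force": force on a finger pad.
Only numpy, scipy, OpenCV 4.12 (cv2) and the standard library are available. Lean on these libraries where they do the work, as an engineer would, in place of code of your own. Each camera call takes 0.05 s, during which the arm holds its last target. There are 200 camera calls.

## Working session

There is one attempt and no reset: what is moved stays moved. The work goes in short steps, Python scripts to look and compute and a tool call to move; the robot and the scene stay as the last step left them, time stands still between calls to the robot, and variables do not carry over. Pictures are saved under pics/ and viewed, at most 10 in all, crops included, and the job is handed in when it is done.

Besides the shell and the picture viewer there is one more tool, called after "Request:" by a JSON object that holds its "fn" and its "kwargs", one argument or row to a line. servo_tool: Moves the arm, as the interface text tells. Its arguments: {"type":"object","properties":{"motion":{"type":"array","items":{"type":"array","items":{"type":"number"}}},"squeeze":{"type":"number"}},"required":["motion"]}

```bash
mkdir -p pics
cat > h.py <<'E'
import numpy as np, cv2
from station import ctrl
from scipy.spatial.transform import Rotation as R
def grab(n):
    o=ctrl.get_obs(); c=ctrl.camera(n)
    if n=="wrist":
        T=np.eye(4); T[:3,3]=o["ee_pos"]; r=np.array(o["eef_rot"])
        T[:3,:3]=R.from_euler("xyz",r).as_matrix() if r.size==3 else r.reshape(3,3)
        c["wfc"]=T@np.array(c["hand_eye"])
    else: c["wfc"]=np.linalg.inv(np.array(c["camera_from_world"]))
    return c
def ray(c,u,v):
    d=np.array([(u-c["cx"])/c["fx"],-(v-c["cy"])/c["fy"],-1.])
    return c["wfc"][:3,3],c["wfc"][:3,:3]@d
def onz(c,u,v,z):
    o,d=ray(c,u,v); return o+d*(z-o[2])/d[2]
def proj(c,p):
    q=np.linalg.inv(c["wfc"])@np.append(p,1); return np.array([c["cx"]+c["fx"]*q[0]/-q[2],c["cy"]+c["fy"]*q[1]/q[2]])
def save(c,n,box=None,s=1):
    im=c["image"][:,:,::-1]
    if box: im=im[box[1]:box[3],box[0]:box[2]]
    cv2.imwrite("pics/"+n,cv2.resize(im,None,fx=s,fy=s,interpolation=cv2.INTER_CUBIC))
def tri(c1,p1,c2,p2):
    o1,d1=ray(c1,*p1);o2,d2=ray(c2,*p2)
    t=np.linalg.lstsq(np.stack([d1,-d2],1),o2-o1,rcond=None)[0]
    a,b=o1+d1*t[0],o2+d2*t[1]; return (a+b)/2,np.linalg.norm(a-b)
E
python3 - <<'E'
from h import *
o=ctrl.get_obs(); print(o)
cs={n:grab(n) for n in("side","top","wrist")}
for n,c in cs.items(): print(n,c["fx"],c["cx"],c["cy"],c.keys(),c["wfc"].round(3).tolist())
import pickle; pickle.dump(cs,open("c0.pkl","wb"))
save(cs["top"],"top.png",None,1.55); save(cs["side"],"side.png",None,1.55)
E
```

```text
{'time_s': 0.0, 'qpos': array([ 1.05936855e+00,  3.00466736e-01,  1.52156660e+00, -2.34973852e-06,
        1.32070800e+00, -6.65613808e-02]), 'joint_vel': array([ 9.48635280e-05, -3.03119854e-04, -1.46815832e-03, -6.97178891e-05,
       -4.99023390e-06,  1.21590057e-04]), 'tau': array([ 1.44256461e-03, -5.31813705e+01, -3.52733195e+01,  7.09385751e-02,
        2.44765927e-02, -6.71930684e-05]), 'ee_pos': array([0.23665398, 0.49644832, 0.40409472]), 'eef_rot': array([-3.14044636e+00, -7.41309852e-05,  2.69672680e+00]), 'force': array([-0.67242642,  0.5090206 ,  0.30942745]), 'moment': array([0.00931081, 0.0054483 , 0.00617279]), 'grip_force': 0.0, 'grip_width': 0.09400654914501971}
side 437.38261304883355 251.51297779202687 189.57253588877697 dict_keys(['image', 'fx', 'fy', 'cx', 'cy', 'camera_from_world', 'wfc']) [[0.985, 0.091, -0.144, 0.366], [-0.17, 0.552, -0.816, -1.22], [0.006, 0.829, 0.56, 0.844], [0.0, 0.0, 0.0, 1.0]]
top 418.12644596007493 253.29201756102123 188.49725796421453 dict_keys(['image', 'fx', 'fy', 'cx', 'cy', 'camera_from_world', 'wfc']) [[0.014, 0.997, -0.074, 0.456], [-1.0, 0.014, -0.002, -0.12], [-0.001, 0.074, 0.997, 1.329], [0.0, 0.0, 0.0, 1.0]]
wrist 343.2359278076009 255.8912969231767 198.80405483941027 dict_keys(['image', 'fx', 'fy', 'cx', 'cy', 'hand_eye', 'wfc']) [[0.431, -0.875, -0.222, 0.172], [0.903, 0.417, 0.107, 0.527], [-0.001, -0.246, 0.969, 0.384], [0.0, 0.0, 0.0, 1.0]]
```

View pics/top.png

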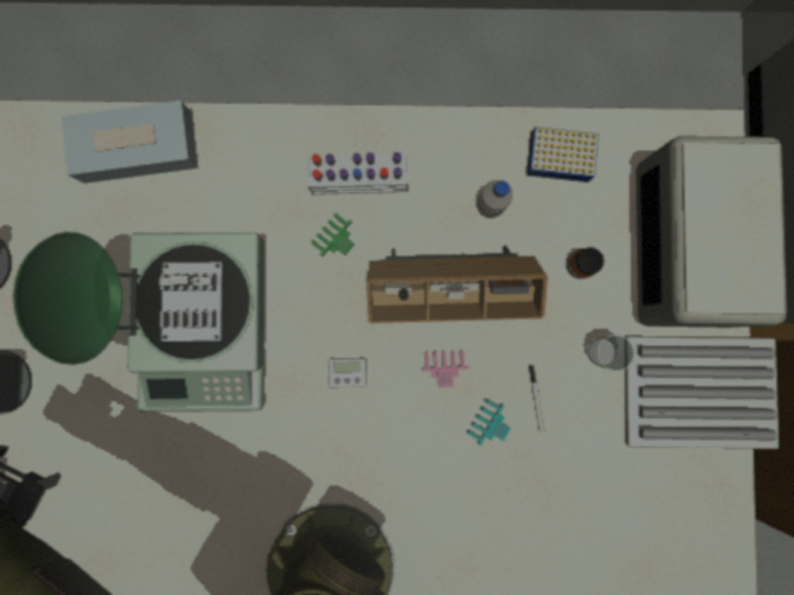

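View pics/side.png

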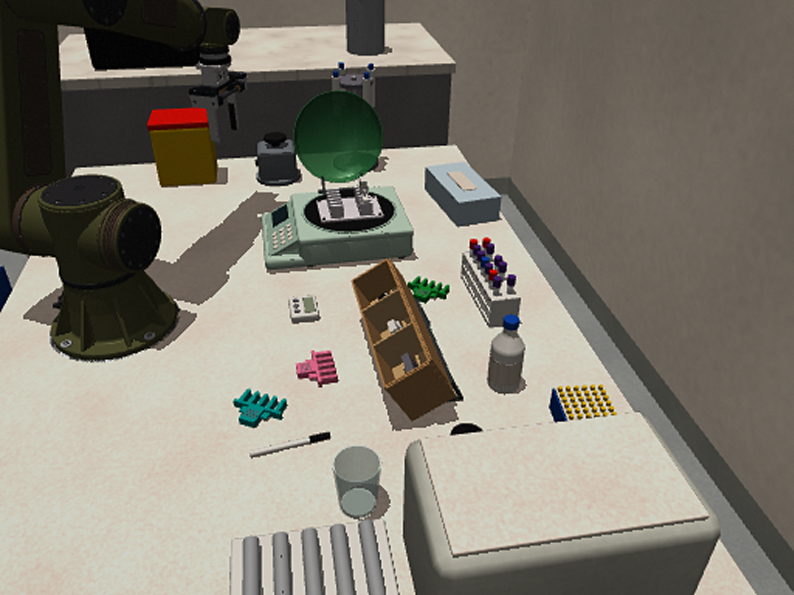

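Carton candidates in the top view (native pixels):
- (261,189): black cap on white, so the flask, left compartment.
- (294,187): white tab and bar, so the strip, middle compartment.
- (328,185): grey, so the filter frame.

The green, pink and turquoise combs at (216,152), (287,236) and (316,273) on the bench are decoys. The white strip at (122,181) is the loaded one. I choose the middle compartment and will check it in a close crop.

Run:
```python
from h import *
import pickle; cs=pickle.load(open("c0.pkl","rb")); t=cs["top"]; s=cs["side"]
f=lambda u,v,z: onz(t,u/1.55,v/1.55,z).round(4)
print("near rim",f(369,322,.1),f(545,317,.1),"far rim",f(369,262,.144),f(545,259,.144))
print("tab",f(455,287,.087)); print("block corners z.1?",f(161,262,.124),f(222,262,.124),f(161,340,.124),f(222,340,.124))
print("front row",f(165,320,.124),f(217,319,.124))
print("deck",f(130,234,.084),f(265,234,.084),f(263,370,.084),f(130,372,.084))
a=t["image"][155:215,225:365]; b=t["image"][160:230,75:180]
A=cv2.resize(a,None,fx=5.5,fy=5.5,interpolation=cv2.INTER_CUBIC);B=cv2.resize(s["image"][165:270,225:300],(265,371) ,interpolation=cv2.INTER_CUBIC)
cv2.imwrite("pics/crop1.png",np.clip(A[:,:,::-1]*1.6,0,255).astype(np.uint8))
# pixel of TCP-down wrist geometry
H=np.array(cs["wrist"]["hand_eye"]); print(H.round(3).tolist())
```

```text
near rim [ 0.4895 -0.0738  0.1   ] [ 0.5037 -0.4072  0.1   ] far rim [ 0.5986 -0.0735  0.144 ] [ 0.6087 -0.3973  0.144 ]
tab [ 0.5595 -0.2375  0.087 ]
block corners z.1? [0.5955 0.3164 0.124 ] [0.5971 0.2022 0.124 ] [0.45   0.3105 0.124 ] [0.4516 0.1973 0.124 ]
front row [0.4872 0.3045 0.124 ] [0.4904 0.2079 0.124 ]
deck [0.6539 0.3932 0.084 ] [0.6576 0.1314 0.084 ] [0.3955 0.1277 0.084 ] [0.3881 0.3814 0.084 ]
[[-0.0, 0.969, 0.246, 0.072], [1.0, 0.0, -0.0, -0.0], [-0.0, 0.246, -0.969, 0.02], [0.0, 0.0, 0.0, 1.0]]
```

View pics/crop1.png

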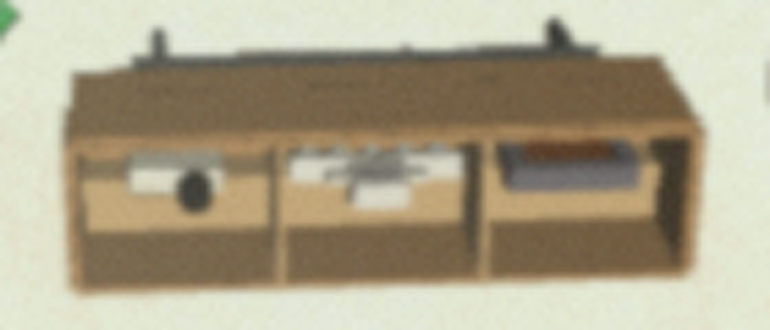

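The crop shows:
- **Strip to load:** middle compartment, white tab top at crop (380,195), bar at (375,165).
- **Others:** flask on the left, grey filter frame on the right.

I'll look at the bank on the way, going around the lid.

Request:
{"fn": "servo_tool", "kwargs": {
  "motion": [
    [0,0,-6,2,9],
    [0,0,-12,3,18],
    [0,0,-18,3,27],
    [0,0,-24,3,28],
    [0,6,-24,3,28],
    [0,12,-24,3,28],
    [0,18,-24,3,28],
    [0,25,-24,3,28],
    [0,25,-24,3,28],
    [0,25,-24,3,28],
    [0,25,-24,3,28]
  ]
}}

```text
time_s: 1.52
ee_pos: [0.4855, 0.2567, 0.4351]
eef_rot: [3.141, 0.0, -3.097]
force: [0.4, 0.4, 0.1]
grip_width: 0.0938
grip_force: 0.0
```

Run:
```python
from h import *
import pickle
c=grab("wrist"); pickle.dump(c,open("w1.pkl","wb")); o=ctrl.get_obs(); print(o["ee_pos"],o["eef_rot"],o["time_s"],o["qpos"])
save(c,"w1.png",None,1.55)
```

```text
[0.48549295 0.25673501 0.43531959] [ 3.14123731e+00  8.05142395e-04 -3.09673013e+00] 1.575 [ 4.19734494e-01  2.75985780e-01  1.47998237e+00  3.64928086e-05
  1.38474516e+00 -1.19593124e+00]
```

View pics/w1.png

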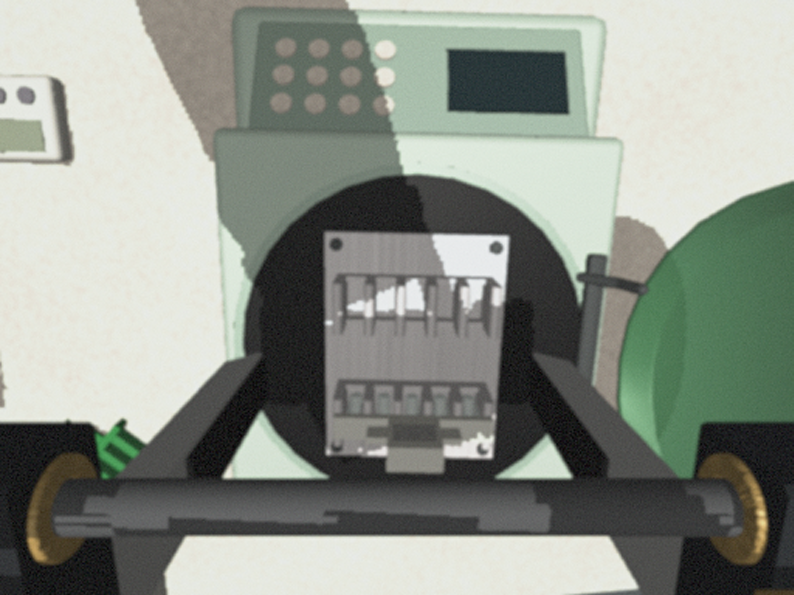

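Wrist view: empty front bank at about (418,305), with bright fin tops between columns 335 and 500. The loaded strip sits behind at (415,430), keypad on the robot side. I'll enlarge the bank for fin positions.

Run:
```python
from h import *
import pickle; c=pickle.load(open("w1.pkl","rb"))
im=c["image"]; cv2.imwrite("pics/w1c.png",cv2.resize(im[170:225,200:335,::-1],None,fx=5.9,fy=5.9,interpolation=cv2.INTER_CUBIC))
P=c["wfc"]
for yaw in (1.8,):
  for x0,y0 in((.4885,.256),):
    ca,sa=np.cos(np.radians(yaw)),np.sin(np.radians(yaw))
    for yy in(-45,-27,-9,9,27,45):
      print(yy,[(( proj(c,[x0+ca*dx-sa*yy/1e3,y0+sa*dx+ca*yy/1e3,.124])-[200,170])*5.9).round(0) for dx in(-.015,.015)])
```

```text
-45 [array([17., 71.]), array([ 22., 267.])]
-27 [array([140.,  73.]), array([142., 269.])]
-9 [array([263.,  74.]), array([262., 270.])]
9 [array([386.,  76.]), array([382., 272.])]
27 [array([509.,  77.]), array([502., 273.])]
45 [array([631.,  79.]), array([622., 275.])]
```

View pics/w1c.png

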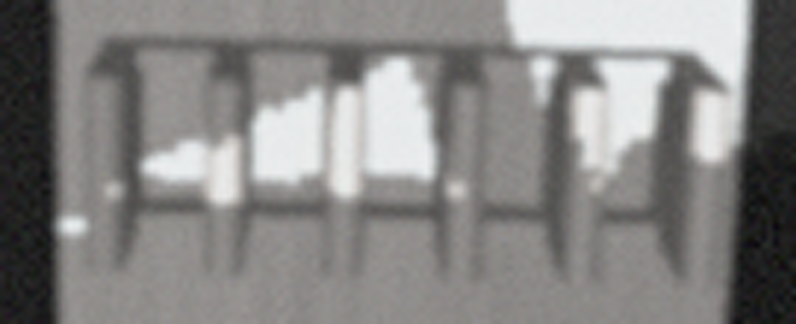

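Crop: fin centres at about columns 107, 225, 346, 462, 588 and 710 (row 180). Fin front edges are at rows 78–90, rear ends near 272. Next I compute the bank pose and move over the carton.

Run:
```python
from h import *
import pickle; c=pickle.load(open("w1.pkl","rb"))
g=lambda u,v,z: onz(c,200+u/5.9,170+v/5.9,z)
cols=[107,225,346,462,588,710]
pts=np.array([g(u,180+ (u-408)*.02,.124) for u in cols]); print(pts.round(4))
print("y centre",pts.mean(0), "yaw", np.degrees(np.arctan2(-(pts[-1]-pts[0])[0],(pts[-1]-pts[0])[1])))
print("front edge",g(346,82,.124),g(588,86,.124),"rear",g(225,272,.124),g(462,276,.124))
print("floor lines",g(400,46,.09),g(400,212,.09))
h=lambda u,v,z: onz(c,u/1.55,v/1.55,z)
print("plate",[h(*p,.09).round(4) for p in((323,232),(508,236),(494,458),(327,455))])
print("loaded tab top",h(416,460,.164))
```

```text
[[0.4899 0.224  0.124 ]
 [0.4894 0.2415 0.124 ]
 [0.489  0.2594 0.124 ]
 [0.4886 0.2766 0.124 ]
 [0.4882 0.2953 0.124 ]
 [0.4877 0.3135 0.124 ]]
y centre [0.48881089 0.26840254 0.124     ] yaw 1.3559135746542208
front edge [0.47439395 0.25875844 0.124     ] [0.4734194 0.2942248 0.124    ] rear [0.50426554 0.2419695  0.124     ] [0.50331709 0.27753514 0.124     ]
floor lines [0.47511091 0.26787404 0.09      ] [0.50312837 0.26935949 0.09      ]
plate [array([0.4507, 0.2106, 0.09  ]), array([0.4481, 0.3231, 0.09  ]), array([0.5983, 0.328 , 0.09  ]), array([0.6011, 0.2148, 0.09  ])]
loaded tab top [0.5592444  0.27030064 0.164     ]
```

Request:
{"fn": "servo_tool", "kwargs": {
  "motion": [
    [0,2,-6,2,0],
    [0,4,-12,2,0],
    [0,6,-18,0,0],
    [0,7,-24,-2,0],
    [0,7,-30,-3,0],
    [0,7,-36,-3,0],
    [0,6,-42,-3,0],
    [0,5,-48,-3,0],
    [0,5,-49.4,-3,0],
    [0,5,-49.4,-3,0],
    [0,5,-49.4,-3,0]
  ]
}}

```text
time_s: 2.95
ee_pos: [0.537, -0.2358, 0.4049]
eef_rot: [3.142, 0.0, -3.096]
force: [-0.3, -1.0, 0.2]
grip_width: 0.0939
grip_force: 0.0
```

Run:
```python
from h import *
import pickle
c=grab("wrist"); pickle.dump(c,open("w2.pkl","wb")); o=ctrl.get_obs(); print(o["ee_pos"],o["eef_rot"],o["time_s"])
save(c,"w2.png",None,1.55)
```

```text
[ 0.53699796 -0.23578755  0.40489417] [ 3.14152986e+00  2.67807038e-04 -3.09568472e+00] 3.0
```

View pics/w2.png

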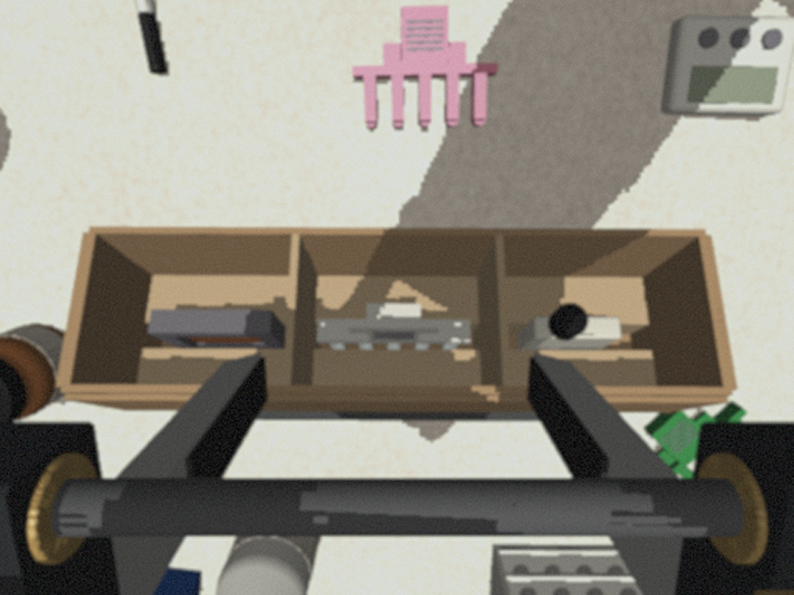

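Wrist view over the carton: near rim from (88,230) to (710,232), far rim from (62,395) to (735,398). The strip's tab top is at (394,311) and its bar spans columns 317–470. The flask's black cap is at (569,321) and the filter frame at (215,328), so the strip is confirmed in the middle.

Run:
```python
from h import *
import pickle; c=pickle.load(open("w2.pkl","rb"))
h=lambda u,v,z: onz(c,u/1.55,v/1.55,z)
a,b=h(88,230,.1),h(710,232,.1); d,e=h(62,397,.144),h(735,400,.144)
print("near",a,b,np.linalg.norm(a-b),"far",d,e,np.linalg.norm(d-e))
for p,q in((a,b),(d,e)):
    v=q-p; print("yaw",np.degrees(np.arctan2(-v[0],v[1])))
print("tabtop",h(394,311,.101),"cap",h(569,321,.1))
print("bar ends",h(317,330,.07),h(470,330,.07))
# carton origin candidates (x) from edges
print("carton mid",(a+b)/2+[.068,0,0],(d+e)/2-[.009,0,0])
o=(( a+b)/2+[.068,0,0]+(d+e)/2-[.009,0,0])/2
im=c["image"].astype(int); box=im[180:235,195:310]
m=(box.min(2)>195).astype(np.uint8); n,l,s,ce=cv2.connectedComponentsWithStats(m)
print([(s[i].tolist(),ce[i].round(1).tolist()) for i in range(1,n) if s[i][4]>20])
```

```text
near [ 0.50221324 -0.40161816  0.1       ] [ 0.48829057 -0.07094101  0.1       ] 0.3309701203005589 far [ 0.57842734 -0.39702459  0.144     ] [ 0.56516227 -0.06920771  0.144     ] 0.3280851554425742
yaw 2.4109285931289954
yaw 2.317201696155081
tabtop [ 0.53905951 -0.23709068  0.101     ] cap [ 0.54065473 -0.1397742   0.1       ]
bar ends [ 0.56136695 -0.28376035  0.07      ] [ 0.55709984 -0.18955003  0.07      ]
carton mid [ 0.5632519  -0.23627959  0.1       ] [ 0.56279481 -0.23311615  0.144     ]
[([51, 17, 24, 6, 124], [63.7, 19.6])]
```

Request:
{"fn": "servo_tool", "kwargs": {
  "motion": [
    [0.4,0.9,-0.1,0,-0.3],
    [0.4,0.9,-0.1,-1,-0.3],
    [0.4,0.9,-0.1,-4,-0.3],
    [0.4,0.9,-0.1,-7,-0.3],
    [0.4,0.9,-0.1,-9,-0.3],
    [0.4,0.9,-0.1,-11,-0.3],
    [0.4,0.9,-0.1,-12.2,-0.3],
    [0.4,0.9,-0.1,-13.2,-0.3],
    [0.4,0.9,-0.1,-13.2,-0.3],
    [0.4,0.9,-0.1,-13.2,-0.3]
  ],
  "squeeze": 15
}}

```text
time_s: 4.25
ee_pos: [0.5458, -0.2386, 0.2733]
eef_rot: [-3.141, 0.001, -3.103]
force: [0.1, -0.5, -0.4]
grip_width: 0.0565
grip_force: 0.0
```

Run:
```python
from h import *
import pickle
c=grab("wrist"); s=grab("side"); pickle.dump((c,s),open("w3.pkl","wb"))
a=cv2.resize(c["image"][100:384,130:400],(500,526)); b=cv2.resize(s["image"][130:270,215:300],(290,478))
cv=np.zeros((526,790,3),np.uint8); cv[:,:500]=a; cv[:478,500:]=b; cv2.imwrite("pics/w3.png",cv[:,:,::-1])
```

```text
(no output)
```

View pics/w3.png

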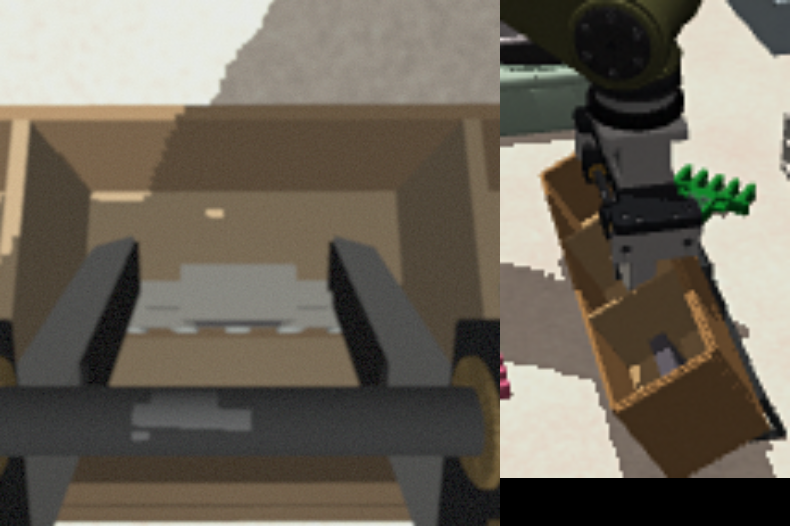

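View: the fingers straddle the tab (columns 180–297), which sits about 1 mm off towards +y. The pads overlap it. Centring, then closing.

Request:
{"fn": "servo_tool", "kwargs": {
  "motion": [
    [0.4,0,0.1,0,0],
    [1,0,0.1,0,0],
    [1,0,0.1,0,0],
    [1,0,0.1,0,0],
    [1,0,0.1,0,0],
    [1,0,0.1,0,0]
  ],
  "squeeze": 15
}}

```text
time_s: 5.1
ee_pos: [0.5457, -0.2375, 0.2727]
eef_rot: [3.142, 0.0, -3.103]
force: [0.5, -0.0, 0.7]
grip_width: 0.0302
grip_force: 15.0
```

Request:
{"fn": "servo_tool", "kwargs": {
  "motion": [
    [1,-0.25,0,0.43,0],
    [1,-0.75,0,1.3,0],
    [1,-1.25,-0.05,2.17,0],
    [1,-1.75,-0.05,3.03,0],
    [1,-2.25,-0.1,3.9,0],
    [1,-2.75,-0.1,4.76,0],
    [1,-3.25,-0.15,5.63,0],
    [1,-3.65,-0.15,6.32,0],
    [1,-3.65,-0.15,6.32,0]
  ]
}}

```text
time_s: 6.22
ee_pos: [0.509, -0.2391, 0.3364]
eef_rot: [-3.141, 0.001, -3.103]
force: [0.6, -0.3, -0.1]
grip_width: 0.0298
grip_force: 15.0
```

Run:
```python
from h import *
import pickle
c=grab("wrist"); s=grab("side"); pickle.dump((c,s),open("w4.pkl","wb"))
print(ctrl.get_obs()["grip_width"])
a=cv2.resize(c["image"][100:384,130:400],(500,526)); b=cv2.resize(s["image"][130:270,215:300],(290,478))
cv=np.zeros((526,790,3),np.uint8); cv[:,:500]=a; cv[:478,500:]=b; cv2.imwrite("pics/w4.png",cv[:,:,::-1])
```

```text
0.029821754823543718
```

View pics/w4.png

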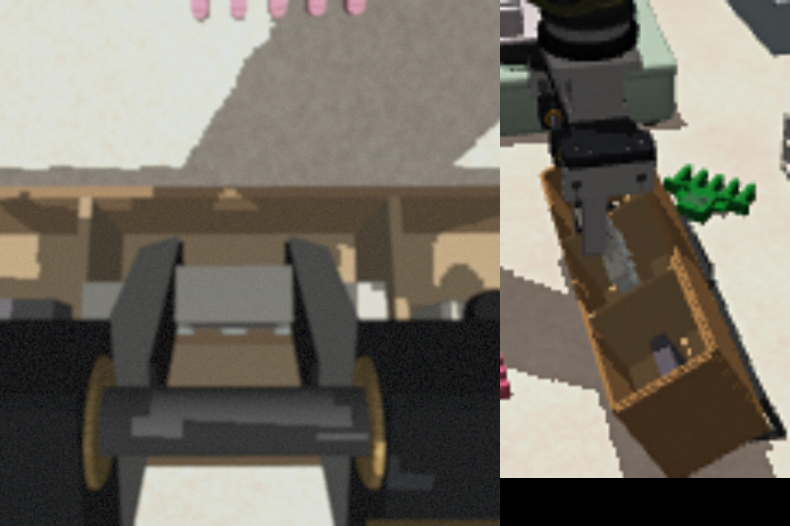

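The strip is held with its lean unchanged: tab between the pads at (235,295) in the wrist view, strip leaning at (620,260) in the side view. The tool can't tilt, so I'll turn the strip upright in the grip. Its foot will bear lightly against the far compartment wall, with a gentle squeeze.

Request:
{"fn": "servo_tool", "kwargs": {
  "motion": [
    [1,0.9,0.05,0.5,0],
    [1,1.8,0.1,1.0,0],
    [1,2.6,0.1,1.5,0],
    [1,3.2,0.15,1.85,0],
    [1,3.6,0.15,2.1,0],
    [1,4.0,0.15,2.3,0],
    [1,4.4,0.2,2.55,0],
    [1,4.8,0.2,2.8,0],
    [1,4.8,0.2,2.8,0]
  ],
  "squeeze": 8
}}

```text
time_s: 7.45
ee_pos: [0.5574, -0.237, 0.3641]
eef_rot: [-3.141, 0.001, -3.103]
force: [-0.7, 1.0, -0.1]
grip_width: 0.0297
grip_force: 8.0
```

Run:
```python
from h import *
import pickle
c=grab("wrist"); s=grab("side"); pickle.dump((c,s),open("w5.pkl","wb"))
a=cv2.resize(c["image"][100:384,130:400],(500,526)); b=cv2.resize(s["image"][130:270,215:300],(290,478))
cv=np.zeros((526,790,3),np.uint8); cv[:,:500]=a; cv[:478,500:]=b; cv2.imwrite("pics/w5.png",cv[:,:,::-1])
```

```text
(no output)
```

View pics/w5.png

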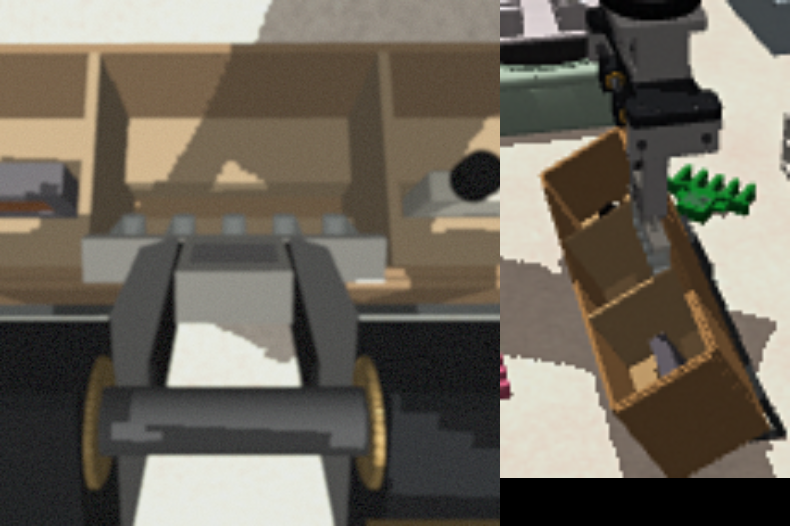

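The strip is swinging upright. The tab top face is at rows 268–322, the bar at rows 237–283, and the cell bottoms at about row 215. Now the remaining lean.

```bash
cat > tilt.py <<'E'
from h import *
from scipy.optimize import least_squares
def fit(c,g,rows):  # rows: {(xs,zs) mm: native row}; lean th>0: top towards -x
    def P(p,xs,zs):
        th=np.radians(p[0]); X=(xs*np.cos(th)-(zs-p[1])*np.sin(th))/1e3+p[2]/1e3; Z=(xs*np.sin(th)+(zs-p[1])*np.cos(th))/1e3
        return proj(c,g+np.array([X,0,Z]))[1]
    f=lambda p:[P(p,*k)-v for k,v in rows.items()]
    return least_squares(f,[10,6,0]),P
E
python3 - <<'E'
from tilt import *
import pickle; c=pickle.load(open("w5.pkl","rb"))[0]
g=np.array([.5574,-.237,.1841]); r=lambda v:100+v/1.852
for top in(-17,-23):
    s,P=fit(c,g,{(-7,17):r(268),(7,17):r(322),(7,-17):r(283),(-7,top):r(237),(-7,-55):r(213)})
    print(top,s.x.round(2),s.fun.round(1))
for th in(0,5,10,15): print(th,[round((P([th,6,0],*k)-100)*1.852) for k in((-7,17),(7,17),(7,-17),(-7,-17),(-7,-23),(-7,-55))])
E
```

```text
-17 [ 6.32  3.11 -4.34] [-0.1  0.2 -0.4  0.   0.2]
-23 [ 6.19  7.6  -2.73] [ 0.6 -0.  -0.1 -1.5  1. ]
0 [286, 337, 284, 241, 235, 206]
5 [282, 335, 291, 247, 242, 220]
10 [278, 332, 298, 253, 249, 234]
15 [273, 329, 305, 259, 257, 248]
```

Request:
{"fn": "servo_tool", "kwargs": {
  "motion": [
    [1,0.3,0,0.2,0],
    [1,0.65,0,0.35,0],
    [1,0.65,0,0.35,0],
    [1,0.65,0,0.35,0]
  ]
}}

```text
time_s: 8.05
ee_pos: [0.5637, -0.237, 0.3675]
eef_rot: [-3.141, 0.001, -3.103]
force: [-0.2, 0.3, 0.5]
grip_width: 0.0299
grip_force: 8.0
```

```bash
cat > prof.py <<'E'
from tilt import *
import pickle
def prof(c,cols,lo,hi):
    im=cv2.cvtColor(c["image"],cv2.COLOR_RGB2GRAY).astype(int)
    for n,(a,b) in cols.items(): print(n,lo,im[lo:hi,a:b].mean(1).round().astype(int).tolist())
E
python3 - <<'E'
from prof import *
cols={"tab":(240,275),"barL":(178,188),"barR":(326,334),"cell2":(224,230),"cell3":(252,259)}
old=pickle.load(open("w5.pkl","rb"))[0]; prof(old,cols,205,285)
c=grab("wrist"); pickle.dump(c,open("w6.pkl","wb")); print(ctrl.get_obs()["ee_pos"]); prof(c,cols,205,285)
E
```

```text
tab 205 [90, 90, 92, 91, 91, 92, 91, 91, 92, 91, 92, 94, 101, 107, 110, 110, 110, 110, 110, 111, 107, 99, 91, 88, 86, 86, 80, 73, 71, 71, 71, 73, 70, 70, 72, 70, 76, 84, 86, 86, 93, 112, 134, 144, 146, 145, 145, 144, 145, 144, 145, 145, 145, 144, 145, 144, 144, 144, 145, 144, 144, 144, 144, 144, 144, 144, 143, 144, 144, 150, 157, 162, 165, 171, 179, 184, 189, 197, 202, 207]
barL 205 [85, 85, 85, 83, 83, 82, 81, 81, 81, 79, 76, 72, 70, 71, 71, 70, 70, 70, 69, 68, 72, 78, 88, 106, 131, 144, 146, 146, 146, 145, 146, 145, 146, 146, 146, 146, 145, 145, 146, 146, 146, 146, 145, 144, 146, 145, 140, 122, 102, 92, 87, 81, 79, 76, 77, 76, 78, 77, 73, 63, 52, 51, 50, 48, 61, 106, 143, 124, 74, 32, 19, 24, 26, 26, 26, 25, 21, 26, 28, 21]
barR 205 [71, 71, 71, 73, 73, 73, 71, 72, 72, 72, 71, 71, 72, 71, 72, 72, 71, 72, 72, 70, 75, 80, 90, 108, 130, 141, 142, 143, 142, 143, 142, 143, 143, 142, 142, 142, 142, 142, 142, 142, 143, 142, 142, 140, 143, 168, 205, 205, 180, 159, 136, 114, 103, 102, 101, 96, 88, 80, 73, 61, 52, 51, 50, 53, 84, 137, 159, 130, 74, 29, 20, 27, 23, 25, 26, 21, 26, 27, 22, 25]
[... 2003 characters left out ...]
, 105, 92, 93, 112, 127, 138, 136, 133, 124, 113, 101, 87, 73, 68, 70, 70, 70, 70, 70, 72, 72, 73, 72, 74, 76, 78, 82, 82, 95, 116, 129, 130, 129, 128, 128, 128, 128, 129, 127, 129, 127, 126, 127, 125, 125, 124, 125, 126, 124, 125, 125, 124, 123, 123, 127, 147, 168, 178, 180, 186, 193, 196, 201, 205, 210, 215]
cell3 205 [115, 127, 134, 135, 134, 134, 134, 134, 136, 134, 135, 134, 134, 127, 120, 113, 110, 113, 110, 105, 96, 87, 77, 74, 79, 72, 71, 73, 71, 75, 78, 73, 75, 80, 73, 72, 83, 89, 90, 89, 89, 89, 101, 125, 139, 142, 143, 142, 142, 142, 140, 141, 141, 142, 140, 141, 142, 141, 141, 141, 140, 141, 142, 140, 140, 140, 139, 141, 140, 140, 141, 147, 156, 173, 193, 210, 226, 231, 231, 231]
```

Run:
```python
from prof import *
for f,g,R_ in(("w5.pkl",[.5574,-.237,.1841],(246.3,273.5,252.6,228.6,225.5,216.7)),("w6.pkl",[.5637,-.237,.1875],(247.8,273.7,245.2,221.8,218.5,204.9))):
    c=pickle.load(open(f,"rb")); c=c[0] if isinstance(c,tuple) else c
    s,P=fit(c,np.array(g),dict(zip(((-7,17),(7,17),(7,-17),(-7,-17),(-7,-23),(-7,-55)),R_)))
    print(s.x.round(2),s.fun.round(1))
```

```text
[ 5.82  9.9  -1.94] [-0.7  0.2 -0.2  0.3  1.1 -0.8]
[-1.4   9.35 -2.69] [-0.8  0.   0.3  0.9  0.8 -1.2]
```

Run:
```python
from prof import *
c=pickle.load(open("w6.pkl","rb")); im=cv2.cvtColor(c["image"],cv2.COLOR_RGB2GRAY).astype(int)
print("bar L",im[226:242,165:190].mean(0).round().astype(int).tolist()); print("bar R",im[226:242,325:350].mean(0).round().astype(int).tolist())
print("cells",im[207:216,185:335].mean(0).round().astype(int).tolist())
for z in(.161,): print([onz(c,u,234,z).round(4) for u in(174.8,339)])
print([onz(c,u,260,.195).round(4) for u in(225.6,289)])
```

```text
bar L [97, 97, 96, 98, 97, 96, 96, 98, 108, 124, 138, 142, 142, 142, 143, 142, 142, 142, 144, 142, 142, 142, 142, 142, 142]
bar R [140, 141, 140, 140, 140, 141, 141, 140, 140, 140, 141, 139, 133, 115, 94, 85, 89, 93, 96, 96, 96, 96, 96, 96, 97]
cells [66, 68, 68, 69, 72, 78, 84, 94, 101, 106, 112, 121, 128, 133, 135, 136, 136, 136, 132, 123, 114, 104, 98, 98, 101, 102, 102, 102, 102, 102, 102, 101, 103, 101, 101, 104, 106, 110, 119, 127, 131, 133, 136, 136, 136, 135, 133, 127, 116, 104, 101, 100, 102, 103, 101, 103, 102, 101, 103, 101, 103, 102, 103, 102, 107, 115, 124, 129, 133, 136, 137, 138, 135, 134, 131, 127, 122, 111, 105, 103, 102, 101, 104, 102, 102, 103, 102, 103, 102, 101, 103, 101, 104, 113, 121, 130, 133, 137, 138, 137, 136, 133, 129, 124, 115, 109, 106, 102, 102, 102, 102, 102, 102, 102, 103, 102, 102, 103, 100, 101, 103, 112, 121, 129, 133, 136, 137, 136, 134, 130, 125, 116, 111, 107, 103, 96, 86, 79, 73, 72, 72, 71, 72, 72, 72, 73, 71, 72, 72, 72]
[array([ 0.5621, -0.2837,  0.161 ]), array([ 0.5585, -0.1894,  0.161 ])]
[array([ 0.5616, -0.2516,  0.195 ]), array([ 0.5604, -0.2212,  0.195 ])]
```

Request:
{"fn": "servo_tool", "kwargs": {
  "motion": [
    [1,-0.5,0,0.87,0],
    [1,-1,0,1.9,0],
    [1,-1.6,0,3.2,0],
    [1,-2,0,5,0],
    [1,-2.5,2,6.5,0],
    [1,-3,6,7.3,-0.3],
    [1,-3.4,10.5,7.3,-0.8],
    [1,-3.8,15,7.3,-0.8],
    [1,-4.2,19.5,7.3,-0.8],
    [1,-4.6,24,7.3,-0.8],
    [1,-5,28.5,7.3,-0.8],
    [1,-5.4,33,7.3,-0.8],
    [1,-5.8,37.5,7.3,-0.8],
    [1,-6.3,42,7.3,-0.8],
    [1,-6.8,46,7.3,-0.8],
    [1,-7.1,49,7.3,-0.8],
    [1,-7.2,50.5,7.3,-0.8],
    [1,-7.2,50.5,7.3,-0.8],
    [1,-7.2,50.5,7.3,-0.8]
  ],
  "squeeze": 15
}}

```text
time_s: 10.48
ee_pos: [0.4919, 0.2671, 0.4406]
eef_rot: [-3.141, 0.0, -3.118]
force: [0.3, -1.3, -0.5]
grip_width: 0.0301
grip_force: 15.0
```

Run:
```python
from prof import *
c=grab("wrist"); s=grab("side"); pickle.dump((c,s),open("w7.pkl","wb")); o=ctrl.get_obs(); print(o["ee_pos"],o["eef_rot"])
cols={"tab":(240,275),"barL":(178,188),"barR":(326,334),"cell2":(224,230)}; prof(c,cols,180,280)
a=cv2.resize(c["image"][110:290,120:390],None,fx=1.85,fy=1.85,interpolation=cv2.INTER_CUBIC); b=cv2.resize(s["image"][60:190,150:280],(290,290),interpolation=cv2.INTER_CUBIC)
cv=np.zeros((max(a.shape[0],290),a.shape[1]+290,3),np.uint8); cv[:a.shape[0],:a.shape[1]]=a; cv[:290,a.shape[1]:]=b; cv2.imwrite("pics/w7.png",cv[:,:,::-1])
```

```text
[0.49189337 0.26704503 0.44055298] [-3.14154132e+00  1.80402212e-04 -3.11808824e+00]
tab 180 [148, 157, 166, 174, 177, 179, 183, 190, 198, 208, 211, 202, 190, 185, 185, 181, 164, 146, 147, 157, 156, 145, 134, 128, 126, 126, 129, 132, 135, 136, 137, 136, 137, 137, 136, 137, 136, 135, 130, 120, 112, 111, 111, 107, 101, 93, 86, 76, 72, 76, 71, 72, 77, 73, 77, 80, 72, 73, 77, 71, 71, 82, 89, 90, 89, 89, 89, 101, 125, 139, 142, 142, 141, 141, 141, 141, 141, 141, 141, 141, 141, 140, 141, 141, 141, 141, 141, 140, 140, 140, 141, 141, 141, 137, 123, 103, 90, 97, 118, 135]
barL 180 [33, 33, 31, 31, 29, 32, 33, 33, 33, 33, 32, 30, 32, 31, 33, 31, 30, 32, 31, 32, 32, 31, 32, 31, 34, 32, 32, 31, 33, 30, 31, 31, 29, 30, 30, 28, 31, 30, 53, 74, 87, 97, 113, 133, 142, 144, 142, 143, 142, 143, 142, 142, 142, 142, 142, 142, 142, 142, 142, 141, 142, 142, 141, 143, 135, 105, 64, 32, 27, 27, 28, 29, 28, 29, 31, 28, 27, 31, 26, 34, 37, 45, 42, 43, 46, 42, 43, 44, 45, 41, 41, 37, 33, 30, 25, 28, 27, 30, 28, 25]
barR 180 [51, 53, 51, 53, 51, 53, 50, 52, 50, 53, 48, 46, 40, 41, 36, 40, 32, 34, 31, 27, 28, 29, 31, 25, 27, 31, 28, 26, 27, 24, 28, 27, 28, 28, 29, 27, 25, 36, 62, 95, 105, 103, 114, 131, 138, 141, 140, 140, 141, 140, 140, 142, 140, 141, 140, 139, 140, 140, 140, 141, 139, 141, 140, 142, 131, 100, 56, 26, 27, 26, 28, 28, 27, 25, 26, 22, 24, 28, 25, 29, 37, 41, 43, 44, 38, 44, 42, 41, 39, 40, 41, 37, 30, 29, 26, 26, 28, 20, 29, 24]
cell2 180 [129, 129, 130, 130, 130, 130, 130, 131, 130, 131, 130, 131, 130, 130, 129, 130, 128, 128, 127, 129, 130, 132, 125, 120, 114, 116, 125, 131, 134, 136, 134, 134, 133, 135, 134, 134, 134, 132, 123, 106, 92, 96, 112, 128, 137, 139, 133, 122, 112, 101, 87, 72, 68, 71, 70, 70, 68, 70, 73, 72, 71, 74, 74, 76, 78, 78, 80, 94, 114, 128, 129, 129, 127, 127, 127, 128, 127, 128, 126, 125, 126, 124, 126, 127, 124, 126, 125, 123, 124, 124, 125, 125, 122, 120, 116, 110, 102, 102, 105, 110]
```

View pics/w7.png

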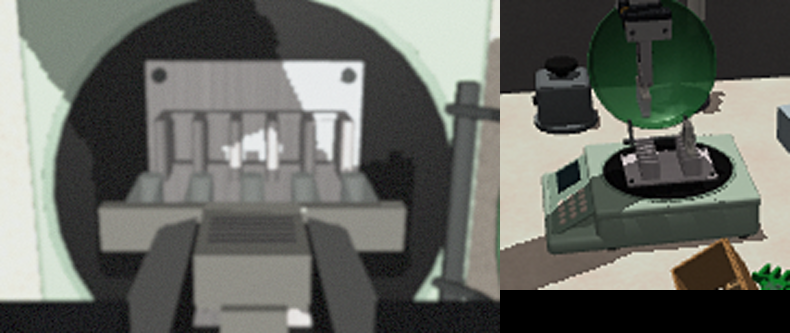

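The strip hangs upright in front of the fins: bar columns 99–407, fins at 160, 198, 235, 271, 308 and 344. Next I refine the lateral alignment numerically.

Run:
```python
from prof import *
c=pickle.load(open("w7.pkl","rb"))[0]; im=cv2.cvtColor(c["image"],cv2.COLOR_RGB2GRAY).astype(int)
for r in(178,183,188,193): print(r,im[r-1:r+2,195:320].mean(0).round().astype(int).tolist())
print("bar",im[226:242,168:182].mean(0).round().astype(int).tolist(),im[226:242,332:346].mean(0).round().astype(int).tolist())
s,P=fit(c,np.array([.4919,.267,.2606]),dict(zip(((-7,17),(7,17),(7,-17),(-7,-17),(-7,-23)),(247.6,274,245.2,222.4,218.2)))); print(s.x,s.fun.round(1))
```

```text
178 [29, 31, 33, 40, 80, 123, 142, 140, 133, 131, 138, 137, 130, 116, 100, 88, 78, 76, 96, 122, 143, 148, 148, 149, 147, 149, 144, 142, 133, 131, 135, 141, 136, 126, 106, 90, 85, 108, 130, 141, 142, 145, 145, 147, 146, 142, 141, 139, 131, 125, 132, 140, 139, 128, 115, 111, 125, 143, 147, 144, 145, 147, 147, 144, 142, 148, 151, 142, 116, 117, 144, 162, 156, 139, 125, 122, 131, 142, 143, 142, 140, 140, 139, 141, 144, 140, 125, 103, 93, 100, 120, 132, 139, 139, 136, 165, 213, 232, 235, 234, 232, 235, 235, 233, 223, 171, 111, 81, 86, 115, 166, 209, 229, 232, 225, 210, 211, 227, 229, 189, 117, 62, 52, 55, 53]
183 [29, 31, 30, 36, 78, 119, 143, 143, 137, 133, 138, 138, 131, 119, 103, 86, 81, 80, 90, 116, 138, 147, 150, 149, 149, 147, 144, 143, 132, 127, 136, 142, 139, 125, 110, 93, 88, 108, 132, 140, 144, 144, 146, 147, 146, 143, 142, 138, 130, 125, 133, 137, 138, 126, 114, 113, 148, 187, 205, 202, 201, 215, 225, 228, 230, 233, 230, 200, 147, 162, 207, 228, 233, 225, 182, 135, 130, 141, 143, 141, 140, 138, 140, 140, 142, 138, 120, 97, 91, 103, 121, 132, 141, 135, 127, 158, 213, 231, 235, 2
[... 840 characters left out ...]
50, 148, 148, 147, 149, 139, 132, 128, 132, 141, 140, 126, 112, 93, 87, 107, 130, 142, 143, 143, 146, 148, 143, 145, 166, 199, 203, 201, 218, 229, 230, 221, 193, 177, 194, 191, 162, 148, 146, 149, 145, 145, 170, 216, 233, 229, 193, 174, 206, 228, 232, 225, 204, 170, 156, 151, 143, 139, 138, 140, 137, 140, 143, 136, 117, 95, 92, 106, 123, 137, 143, 135, 121, 122, 129, 136, 140, 143, 154, 183, 217, 227, 190, 124, 85, 81, 105, 150, 196, 225, 229, 227, 215, 210, 222, 229, 201, 135, 74, 49, 50, 52, 52]
bar [46, 47, 47, 43, 42, 72, 112, 136, 142, 142, 142, 142, 142, 142] [140, 140, 140, 141, 139, 129, 100, 60, 33, 33, 39, 43, 44, 44]
[-2.28695914  8.61046571 -3.1111601 ] [-0.1  0.2 -0.2 -0.2  0.4]
```

Request:
{"fn": "servo_tool", "kwargs": {
  "motion": [
    [1,0.15,0.1,0,0],
    [1,0.15,0.1,-1.5,0],
    [1,0.15,0.1,-3.5,0],
    [1,0.15,0.1,-5,0],
    [1,0.15,0.1,-6,0],
    [1,0.15,0.1,-6.3,0],
    [1,0.15,0.1,-6.3,0],
    [1,0.15,0.1,-6.3,0]
  ]
}}

```text
time_s: 11.58
ee_pos: [0.4932, 0.269, 0.3779]
eef_rot: [3.141, 0.001, -3.117]
force: [-0.2, -0.2, -0.1]
grip_width: 0.03
grip_force: 15.0
```

Run:
```python
from prof import *
c=grab("wrist"); pickle.dump(c,open("w8.pkl","wb")); im=cv2.cvtColor(c["image"],cv2.COLOR_RGB2GRAY).astype(int)
for r in(184,192,200): print(r,im[r-1:r+2,183:333].mean(0).round().astype(int).tolist())
save(c,"w8.png",(150,140,360,290),3.8)
```

```text
184 [59, 100, 130, 143, 145, 143, 131, 117, 105, 91, 87, 84, 85, 86, 83, 87, 98, 124, 136, 139, 142, 139, 139, 141, 140, 140, 141, 143, 139, 142, 133, 119, 99, 89, 87, 87, 84, 86, 84, 90, 111, 131, 141, 140, 141, 142, 139, 139, 141, 140, 140, 142, 141, 139, 136, 122, 103, 85, 83, 85, 85, 87, 87, 104, 122, 138, 142, 142, 140, 139, 141, 141, 142, 141, 141, 141, 140, 141, 140, 124, 100, 89, 86, 85, 83, 83, 89, 106, 127, 137, 138, 138, 140, 139, 137, 137, 140, 138, 137, 138, 140, 138, 128, 108, 92, 82, 86, 85, 83, 84, 92, 104, 126, 156, 199, 224, 227, 226, 225, 226, 226, 226, 226, 226, 228, 222, 185, 130, 100, 95, 98, 99, 100, 110, 141, 183, 215, 229, 233, 235, 234, 224, 171, 98, 49, 51, 49, 52, 54, 52]
192 [41, 84, 117, 129, 127, 131, 138, 140, 136, 128, 118, 103, 89, 80, 79, 81, 80, 81, 90, 114, 136, 146, 148, 149, 149, 148, 147, 145, 141, 130, 129, 134, 139, 140, 133, 124, 113, 96, 81, 80, 84, 105, 130, 141, 142, 143, 144, 144, 145, 146, 145, 144, 140, 138, 130, 123, 125, 139, 142, 140, 130, 118, 108, 102, 122, 139, 148, 145, 143, 145, 146, 146, 144, 142, 142, 144, 144, 142, 135, 116,
[... 365 characters left out ...]
131, 137, 141, 139, 130, 121, 107, 95, 84, 81, 82, 80, 82, 88, 108, 129, 142, 148, 145, 149, 147, 148, 146, 140, 131, 127, 130, 140, 141, 134, 125, 115, 98, 89, 80, 83, 102, 127, 142, 142, 139, 142, 145, 148, 144, 145, 143, 142, 135, 125, 121, 125, 139, 141, 139, 132, 121, 103, 105, 141, 187, 204, 204, 180, 155, 146, 144, 144, 142, 143, 145, 147, 160, 170, 159, 159, 193, 221, 231, 233, 226, 215, 197, 204, 217, 197, 162, 141, 138, 136, 138, 138, 139, 140, 143, 136, 118, 101, 87, 89, 101, 113, 127, 138, 143, 139, 130, 121, 122, 130, 134, 140, 139, 141, 138, 156, 196, 214, 199, 152, 107, 84, 84, 86, 88, 111, 155, 196, 221, 231, 232, 226, 215, 208, 223, 227, 183, 108, 55, 46, 49, 48, 51, 45, 46]
```

View pics/w8.png

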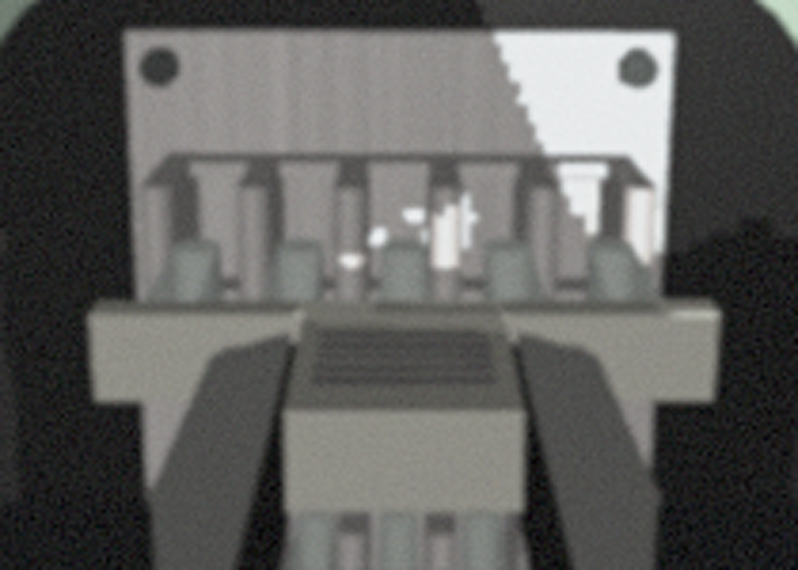

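The view shows the cells at columns 193, 297, 404, 508 and 612, just above the gaps. The fin row is centred about 1.2 mm to the left, i.e. -y. I'll correct that before lowering. By my count that was the 11th picture, one over the limit of 10, so from here I use only numbers.

Request:
{"fn": "servo_tool", "kwargs": {
  "motion": [
    [1,0,-0.11,0,0],
    [1,0,-0.11,0,0],
    [1,0,-0.11,0,0]
  ]
}}

```text
time_s: 12.0
ee_pos: [0.4931, 0.2679, 0.3774]
eef_rot: [3.142, 0.0, -3.117]
force: [-0.0, 0.6, 0.4]
grip_width: 0.0297
grip_force: 15.0
```

Run:
```python
from prof import *
c=grab("wrist"); pickle.dump(c,open("w9.pkl","wb")); print(ctrl.get_obs()["ee_pos"]); im=cv2.cvtColor(c["image"],cv2.COLOR_RGB2GRAY).astype(int)
print(im[191:198,183:333].mean(0).round().astype(int).tolist()); print(im[206:216,183:333].mean(0).round().astype(int).tolist())
```

```text
[0.49314591 0.26785986 0.37737824]
[28, 33, 64, 106, 131, 133, 131, 135, 140, 140, 133, 125, 112, 100, 86, 80, 80, 82, 80, 85, 102, 127, 141, 147, 147, 147, 148, 148, 146, 143, 134, 126, 128, 138, 142, 140, 131, 119, 108, 93, 82, 79, 93, 119, 140, 142, 142, 142, 144, 146, 147, 145, 144, 141, 141, 138, 130, 123, 130, 139, 143, 137, 127, 114, 103, 105, 128, 142, 146, 144, 144, 144, 149, 152, 161, 167, 170, 171, 167, 155, 131, 109, 112, 131, 146, 164, 181, 184, 175, 169, 176, 174, 158, 145, 140, 138, 139, 138, 138, 138, 141, 142, 136, 117, 94, 85, 89, 101, 114, 126, 137, 142, 139, 128, 122, 133, 168, 196, 217, 226, 228, 228, 228, 232, 231, 210, 153, 101, 83, 83, 84, 86, 108, 149, 190, 217, 230, 232, 227, 217, 207, 217, 221, 180, 108, 57, 47, 52, 48, 50]
[32, 30, 36, 70, 114, 135, 132, 127, 127, 126, 121, 115, 115, 120, 128, 132, 134, 134, 136, 133, 128, 124, 114, 105, 105, 117, 129, 133, 132, 130, 127, 122, 125, 132, 139, 139, 133, 122, 114, 113, 118, 125, 130, 133, 135, 136, 135, 134, 131, 128, 118, 111, 117, 124, 126, 124, 120, 128, 152, 171, 177, 171, 161, 146, 124, 107, 111, 122, 125, 130, 131, 135, 136, 135, 135, 134, 130, 126, 124, 120, 114, 111, 134, 166, 186, 192, 190, 183, 169, 149, 136, 130, 128, 123, 116, 114, 123, 132, 133, 135, 136, 137, 134, 132, 128, 123, 114, 113, 118, 130, 140, 143, 135, 124, 116, 119, 125, 127, 127, 128, 124, 115, 108, 113, 120, 128, 133, 136, 135, 134, 132, 130, 124, 119, 124, 140, 152, 158, 157, 150, 146, 141, 114, 70, 36, 27, 27, 31, 28, 28]
```

Strip cells are centred at index 72.4 and fins at 72.8, so they line up. Lowering gently.

Request:
{"fn": "servo_tool", "kwargs": {
  "motion": [
    [1,0,0,-0.4,0],
    [1,0,0,-0.8,0],
    [1,0,0,-1.1,0],
    [1,0,0,-1.4,0],
    [1,0,0,-1.7,0],
    [1,0,0,-1.7,0]
  ],
  "squeeze": 10
}}

```text
time_s: 12.8
ee_pos: [0.4931, 0.2679, 0.3601]
eef_rot: [-3.141, -0.0, -3.117]
force: [-0.4, 0.4, -0.1]
grip_width: 0.0299
grip_force: 10.0
```

Request:
{"fn": "servo_tool", "kwargs": {
  "motion": [
    [1,0,0,-0.4,0],
    [1,0,0,-0.8,0],
    [1,0,0,-1.2,0],
    [1,0,0,-1.5,0],
    [1,0,0,-1.8,0],
    [1,0,0,-1.8,0]
  ],
  "squeeze": 10
}}

```text
time_s: 13.55
ee_pos: [0.4931, 0.2679, 0.3421]
eef_rot: [-3.141, -0.0, -3.117]
force: [0.3, 0.7, -0.6]
grip_width: 0.0295
grip_force: 10.0
```

Run:
```python
from prof import *
c=grab("wrist"); pickle.dump(c,open("w10.pkl","wb")); o=ctrl.get_obs(); print(o["ee_pos"],o["force"])
prof(c,{"tab":(240,275),"barL":(178,188),"barR":(326,334)},190,280)
```

```text
[0.49316139 0.26788333 0.34230539] [ 0.74022416 -0.04283423 -0.42233263]
tab 190 [125, 102, 88, 92, 108, 116, 117, 116, 116, 115, 114, 115, 116, 119, 121, 124, 126, 132, 137, 140, 142, 146, 147, 148, 148, 148, 148, 144, 130, 110, 95, 93, 99, 103, 105, 102, 91, 78, 74, 78, 72, 72, 76, 72, 76, 79, 73, 73, 79, 72, 72, 82, 89, 90, 90, 89, 90, 102, 125, 139, 141, 142, 141, 141, 142, 141, 141, 141, 141, 140, 141, 141, 141, 140, 141, 140, 140, 141, 140, 140, 141, 141, 140, 140, 139, 138, 137, 138, 137, 138]
barL 190 [141, 137, 134, 128, 123, 116, 112, 106, 101, 96, 91, 89, 97, 113, 122, 123, 124, 124, 123, 123, 123, 124, 124, 124, 125, 125, 126, 124, 122, 105, 92, 96, 113, 133, 142, 143, 144, 142, 143, 142, 142, 141, 143, 142, 143, 142, 143, 142, 142, 142, 143, 142, 142, 143, 139, 133, 124, 122, 121, 126, 130, 132, 132, 131, 132, 130, 128, 128, 127, 126, 125, 124, 124, 125, 123, 122, 122, 123, 121, 121, 118, 103, 73, 41, 25, 27, 22, 26, 24, 26]
barR 190 [232, 231, 224, 212, 198, 184, 166, 150, 133, 117, 106, 102, 121, 163, 199, 209, 210, 212, 210, 211, 213, 212, 214, 213, 215, 210, 185, 156, 139, 124, 113, 131, 163, 162, 146, 140, 140, 140, 139, 140, 141, 140, 140, 139, 141, 141, 139, 142, 140, 140, 140, 142, 140, 141, 139, 135, 129, 126, 126, 127, 131, 131, 130, 131, 130, 130, 129, 128, 128, 127, 125, 123, 121, 124, 122, 121, 121, 122, 120, 121, 118, 100, 71, 38, 23, 24, 24, 28, 24, 23]
```

Request:
{"fn": "servo_tool", "kwargs": {
  "motion": [
    [1,0,0,-0.15,0],
    [1,0,0,-0.3,0],
    [1,0,0,-0.4,0],
    [1,0,0,-0.5,0],
    [1,0,0,-0.5,0]
  ],
  "squeeze": 8
}}

```text
time_s: 14.22
ee_pos: [0.4931, 0.2679, 0.3373]
eef_rot: [-3.142, -0.0, -3.117]
force: [-0.2, 0.1, -0.0]
grip_width: 0.0296
grip_force: 8.0
```

Request:
{"fn": "servo_tool", "kwargs": {
  "motion": [
    [1,0,0,-0.1,0],
    [1,0,0,-0.2,0],
    [1,0,0,-0.2,0]
  ],
  "squeeze": 8
}}

```text
time_s: 14.6
ee_pos: [0.4931, 0.2679, 0.3357]
eef_rot: [3.141, 0.0, -3.117]
force: [-0.6, -0.7, 4.3]
grip_width: 0.0302
grip_force: 8.0
```

Contact came at the expected home height with 4 N. I press one more millimetre at a light grip to level the bar, then check its height in the image.

Request:
{"fn": "servo_tool", "kwargs": {
  "motion": [
    [1,0,0,-0.05,0],
    [1,0,0,-0.1,0],
    [1,0,0,-0.1,0]
  ],
  "squeeze": 6
}}

```text
time_s: 14.98
ee_pos: [0.4933, 0.2678, 0.3352]
eef_rot: [3.141, 0.001, -3.117]
force: [-1.8, -2.3, 8.8]
grip_width: 0.0301
grip_force: 6.0
```

Run:
```python
from prof import *
c=grab("wrist"); pickle.dump(c,open("w11.pkl","wb")); o=ctrl.get_obs(); print(o["ee_pos"],o["force"],o["moment"])
im=cv2.cvtColor(c["image"],cv2.COLOR_RGB2GRAY).astype(int)
prof(c,{"tab":(240,275),"barL":(176,186),"barR":(326,334)},212,280)
print("bar",im[228:242,165:182].mean(0).round().astype(int).tolist(),im[228:242,330:347].mean(0).round().astype(int).tolist())
```

```text
[0.49327158 0.26785355 0.33526081] [-2.0645659  -0.94968669  9.01256699] [-0.35666545  0.30372735 -0.01372531]
tab 212 [137, 139, 145, 147, 146, 142, 128, 111, 101, 98, 94, 91, 90, 89, 85, 75, 74, 75, 71, 76, 76, 72, 76, 77, 71, 74, 76, 68, 71, 84, 88, 90, 89, 89, 91, 106, 128, 139, 142, 141, 141, 141, 141, 141, 141, 141, 141, 141, 141, 141, 141, 141, 140, 140, 140, 141, 140, 141, 139, 141, 140, 140, 139, 137, 137, 137, 137, 137]
barL 212 [122, 121, 123, 122, 122, 120, 110, 98, 91, 97, 120, 137, 141, 144, 144, 142, 142, 143, 142, 142, 142, 143, 141, 142, 143, 142, 142, 142, 142, 142, 143, 142, 137, 130, 126, 123, 123, 122, 122, 122, 123, 129, 134, 133, 133, 132, 132, 132, 132, 131, 130, 130, 129, 127, 127, 125, 125, 124, 122, 105, 76, 43, 24, 22, 21, 26, 25, 27]
barR 212 [178, 178, 180, 181, 183, 180, 152, 114, 91, 135, 195, 214, 188, 151, 138, 140, 140, 139, 141, 140, 141, 140, 140, 140, 141, 140, 140, 139, 140, 140, 141, 140, 138, 132, 128, 129, 130, 128, 129, 130, 131, 133, 136, 135, 137, 136, 136, 136, 134, 136, 134, 135, 134, 134, 135, 134, 135, 135, 132, 114, 81, 44, 22, 25, 26, 22, 22, 31]
bar [29, 29, 32, 29, 31, 29, 29, 39, 78, 115, 137, 142, 142, 143, 141, 142, 142] [140, 140, 140, 141, 140, 142, 140, 132, 104, 65, 35, 25, 28, 27, 29, 29, 28]
```

Run:
```python
from prof import *
for f,r in(("w7.pkl",(247.6,274,245.2,222.4,218.2)),("w11.pkl",(247.3,273.9,244.7,221.9,218.9))):
    c=pickle.load(open(f,"rb")); c=c[0] if isinstance(c,tuple) else c
    g=np.array([.4919,.267,.2606]) if f=="w7.pkl" else np.array([.4933,.2678,.1553])
    k=((-7,17),(7,17),(7,-17),(-7,-17),(-7,-23))
    s,P=fit(c,g,dict(zip(k,r))); th=np.radians(s.x[0]); print(s.x.round(2),s.fun.round(1),"tab z",g[2]-s.x[1]/1e3*np.cos(th),"tab x",g[0]+s.x[2]/1e3+s.x[1]/1e3*np.sin(th))
c=pickle.load(open("w11.pkl","rb")); z=[.1405,.130,.136]
print([(zz,[onz(c,u,234,zz).round(4).tolist() for u in(173.4,338.6)]) for zz in z])
```

```text
[-2.29  8.61 -3.11] [-0.1  0.2 -0.2 -0.2  0.4] tab z 0.2519963924967191 tab x 0.4884452446952768
[-2.22  9.58 -2.55] [ 0.  -0.1  0.1  0.3 -0.3] tab z 0.14572479875045288 tab x 0.4903777396549685
[(0.1405, [[0.4867, 0.2234, 0.1405], [0.4846, 0.3123, 0.1405]]), (0.13, [[0.4906, 0.2208, 0.13], [0.4884, 0.315, 0.13]]), (0.136, [[0.4884, 0.2223, 0.136], [0.4862, 0.3135, 0.136]])]
```

The bar length matches a bar top at z = 0.130, so the strip is home. I'll ease the grip, open, and rise straight up.

Request:
{"fn": "servo_tool", "kwargs": {
  "motion": [
    [1,0,0,0,0],
    [1,0,0,0.05,0],
    [1,0,0,0.05,0]
  ],
  "squeeze": 3
}}

```text
time_s: 15.4
ee_pos: [0.4932, 0.2679, 0.3349]
eef_rot: [3.141, 0.0, -3.117]
force: [1.1, 0.1, 2.7]
grip_width: 0.0298
grip_force: 3.0
```

Request:
{"fn": "servo_tool", "kwargs": {
  "motion": [
    [0.5,0,0,0,0],
    [0.4,0,0,0,0],
    [0.4,0,0,0,0],
    [0.4,0,0,0.5,0],
    [0.4,0,0,2,0],
    [0.4,0,0,4,0],
    [0.4,0,0,7,0],
    [0.4,0,0,10,0],
    [0.4,0,0,10,0],
    [0.4,0,0,10,0]
  ]
}}

```text
time_s: 16.65
ee_pos: [0.493, 0.2678, 0.4345]
eef_rot: [-3.141, -0.0, -3.117]
force: [-0.5, -0.4, -0.8]
grip_width: 0.0565
grip_force: 0.0
```

Run:
```python
from prof import *
c=grab("wrist"); pickle.dump(c,open("w12.pkl","wb")); o=ctrl.get_obs(); print(o["ee_pos"],o["eef_rot"],o["time_s"])
k=((-7,17),(7,17),(7,-17),(-7,-17),(-7,-23))
for nm,x0 in(("front",.489),("rear",.559)):
    g=np.array([x0,.268,.147]); print(nm,[proj(c,g+np.array([a/1e3,y/1e3,b/1e3])).round(1).tolist() for a,b in k for y in(-15,15)])
prof(c,{"tab":(243,268),"barL":(194,206),"barR":(305,316)},180,330)
```

```text
[0.49304997 0.26784743 0.4341421 ] [-3.14112005e+00 -1.08837804e-03 -3.11691997e+00] 16.7
front [[236.5, 194.8], [276.5, 195.8], [236.3, 212.7], [275.8, 213.6], [238.5, 201.4], [273.5, 202.2], [238.7, 185.4], [274.2, 186.2], [239.0, 183.9], [273.8, 184.8]]
rear [[235.6, 279.9], [273.1, 280.7], [235.4, 295.6], [272.4, 296.4], [237.6, 276.1], [270.7, 276.9], [237.8, 261.8], [271.2, 262.6], [238.1, 259.1], [271.0, 259.8]]
tab 180 [136, 141, 143, 139, 121, 103, 90, 81, 77, 77, 79, 83, 92, 98, 129, 189, 227, 233, 234, 233, 233, 233, 233, 233, 233, 233, 233, 234, 229, 198, 157, 143, 143, 142, 142, 142, 142, 142, 142, 141, 142, 142, 142, 141, 141, 142, 142, 141, 141, 141, 141, 141, 141, 141, 141, 140, 141, 135, 117, 96, 87, 93, 107, 116, 116, 115, 113, 108, 104, 103, 110, 116, 123, 126, 126, 126, 125, 126, 125, 119, 103, 92, 88, 89, 89, 85, 76, 72, 70, 71, 72, 72, 72, 70, 72, 72, 80, 87, 87, 91, 106, 127, 139, 141, 142, 141, 141, 141, 141, 141, 141, 141, 141, 141, 142, 135, 113, 76, 47, 40, 40, 41, 41, 40, 40, 40, 41, 40, 39, 40, 44, 49, 53, 57, 61, 66, 68, 71, 74, 78, 80, 83, 85, 88, 90, 9
[... 645 characters left out ...]
, 94, 96, 98]
barR 180 [205, 205, 204, 200, 184, 181, 207, 217, 218, 217, 217, 216, 215, 212, 212, 211, 200, 178, 159, 140, 127, 120, 117, 115, 114, 115, 119, 130, 132, 125, 120, 118, 118, 115, 113, 115, 123, 139, 149, 146, 140, 135, 134, 131, 121, 113, 109, 106, 106, 104, 96, 87, 80, 76, 75, 71, 69, 67, 62, 59, 58, 53, 48, 46, 42, 34, 36, 35, 38, 35, 35, 36, 43, 42, 45, 46, 41, 43, 47, 49, 48, 44, 51, 61, 71, 73, 74, 79, 84, 93, 104, 111, 116, 114, 112, 114, 115, 115, 114, 117, 119, 120, 117, 110, 110, 119, 127, 127, 102, 64, 41, 38, 40, 40, 41, 39, 41, 41, 48, 65, 88, 115, 145, 169, 187, 198, 204, 196, 149, 83, 46, 47, 52, 57, 60, 64, 69, 71, 75, 79, 82, 82, 86, 86, 89, 92, 94, 95, 96, 98]
```

Run:
```python
from prof import *
c=pickle.load(open("w12.pkl","rb")); im=cv2.cvtColor(c["image"],cv2.COLOR_RGB2GRAY).astype(int)
for lean in(0,-2): print(lean,[proj(c,np.array([.4895+a/1e3,.2680+y/1e3,z])).round(1).tolist() for a,y,z in((-7,-47,.13),(-7,47,.13),(7,-47,.13),(7,47,.13),(-7,47,.124))])
print(im[190:198,190:215].mean(0).round().astype(int).tolist(), im[190:198,295:325].mean(0).round().astype(int).tolist())
prof(c,{"endL":(204,212),"endR":(297,304),"q":(222,230)},172,222)
```

```text
0 [[200.9, 185.0], [311.9, 187.7], [201.1, 201.1], [310.8, 203.7], [310.8, 186.2]]
-2 [[200.9, 185.0], [311.9, 187.7], [201.1, 201.1], [310.8, 203.7], [310.8, 186.2]]
[33, 29, 33, 30, 34, 30, 30, 50, 85, 124, 141, 146, 147, 146, 145, 146, 146, 147, 145, 147, 146, 146, 146, 146, 147] [149, 165, 182, 206, 216, 219, 218, 219, 219, 219, 217, 219, 220, 225, 228, 229, 232, 233, 222, 166, 95, 51, 49, 52, 51, 48, 47, 50, 50, 47]
endL 172 [90, 90, 87, 92, 100, 103, 104, 104, 105, 106, 107, 105, 102, 110, 131, 143, 146, 146, 146, 146, 145, 146, 146, 146, 147, 146, 145, 145, 145, 138, 123, 116, 116, 120, 125, 129, 133, 140, 143, 144, 144, 143, 143, 144, 145, 142, 144, 144, 143, 144]
endR 172 [192, 192, 175, 163, 167, 164, 149, 126, 109, 101, 104, 104, 110, 155, 215, 233, 234, 233, 233, 232, 228, 221, 221, 217, 186, 153, 142, 142, 142, 137, 127, 121, 121, 127, 130, 135, 136, 139, 137, 140, 139, 137, 139, 139, 137, 137, 140, 137, 138, 137]
q 172 [96, 94, 94, 103, 116, 120, 119, 120, 120, 120, 119, 117, 107, 111, 130, 144, 147, 147, 144, 132, 117, 106, 106, 119, 137, 149, 162, 172, 192, 208, 193, 159, 134, 126, 128, 130, 135, 140, 144, 145, 144, 144, 144, 144, 145, 145, 144, 145, 144, 143]
```

The released bar spans rows 185–201 at both ends, against 185–201 predicted for a level, fully home bar. The tab's near top edge is at row 195 (predicted 195), and the rear strip has not moved. Handing in.

```bash
python3 -c "
from station import ctrl
print(ctrl.hand_in())"
```

```text
the job is handed in; nothing more can be done
None
```

The strip stands home in the front bank, released, and the job was handed in at about 17 s; I viewed 11 pictures, one over the limit of 10.

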